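# Clamp a glass window in its cell with a threaded knob

### The arm

A 6-joint arm with a two-finger parallel gripper is mounted at the origin on the work surface. World frame = base frame: x ahead of the robot, y to its left, z up, the work surface at z = 0. Lengths are in m, angles in rad, forces in N, time in s.
With the tool pointing down it reaches from about 0.35 to 0.85 m from the base axis. Payload 8.1 kg.
Tool frame: the origin (TCP) lies at the very end of the fingers, on their centre line; the grasp point (between the pads) lies 19 mm behind it; z points along the fingers, y is the line along which they close (so a half turn about z gives the same grasp; the last joint's range is limited). The gripper opens to 93 mm and grips with 3 to 60 N. Pads are 15 mm wide; open, the fingers measure 128 mm over their backs; the gripper's body (75 mm by 188 mm) begins 65 mm behind the grasp point.
Start: joints at [1.076, 0.13, 1.488, -0, 1.523, -0.085], TCP at [0.239, 0.55, 0.219] pointing down, gripper open.
Joint ranges: [-2.96, 2.96], [-0.89, 2.26], [0.02, 2.5], [-1.34, 4.48], [0, 2.73], [-2.66, 2.66]. Speed limits (rad/s): [2.39, 2.39, 2.79, 3.14, 3.14, 3.14].

### API

Orientations are given as a rotation vector (axis times angle).
In Python, from plant import read_state, eyes, workorder gives the robot as it stands. The module is installed in compiled form; this text tells all that it offers.
- The arm moves only by the tool play_rows, never from a script. Its argument "targets" is one flat list of numbers, 4 for each row, row after row: the shift along the tool's x, y, z in cm, then the turn about the tool's z in degrees. In form: [dx, dy, dz, roll, dx, dy, dz, roll, ...]. A call has 1 to 8 rows; each row is the pose to reach, as a shift and turn from the pose commanded when the call began, along the tool's axes at that moment; what a row does not reach only later rows make up. A row lasts 1/12 s, in which the tool goes at most 41.7 mm and 7.16 degrees, less where a joint would pass 70% of its speed; a pose out of reach is approached as far as the arm can. A call with a gripper value outside its range is refused whole. "grip" is the finger opening in cm, from 0 to 9.3, set as the call begins (left out, the last holds). The fingers move at their own pace and stop on an object; "grip_force" is the grip in N (left out, the last holds). Time passes only in rows, so rows that repeat a pose let the fingers close. It gives the time, the measured TCP pose, the force, the opening and the grip force at its end, in the units of the state.
- read_state(): the state, without advancing time (a new reading comes with each control period).
- eyes.read_camera(name): name is "scene" or "top" or "wrist"; returns a dict with "image" (420x560x3 uint8, red, green, blue), "vfov" (degrees; the focal length in pixels is half the picture's height over the tangent of half this angle, whatever the lens; pixels are square), "cx", "cy" (the principal point, pixels), "cam_to_world" (4x4, takes a point from camera to world coordinates); the wrist camera has in their place "T_tool_cam" (4x4, takes a point from camera to tool coordinates, whose origin is the TCP and whose axes are the flange's). Camera axes: x right, y up, looking along -z (the intrinsics and any distortion apply to the point x, -y, -z); pixel columns grow to the right and rows downward; lengths in m; the calibration is good to about 2 mm. A picture is of the moment at which its call begins: read the wrist's pose just before it. There is no depth.
- workorder.close_job(): hands the job in; it is judged then, once.
The state is a dict: "t": time; "q": joint angles; "dq": joint speeds; "joint_torque": joint torques, N m; "tool_pos": TCP position; "orientation": TCP orientation; "force": force on the tool from outside, world axes, zero at the start; "wrist_torque": the same for the moment, N m; "opening": finger opening in m; "gripper_force": force on a finger pad.
Only numpy, scipy, OpenCV 4.12 (cv2) and the standard library are available. Lean on these libraries where they do the work, as an engineer would, in place of code of your own. Each camera call takes 0.05 s, during which the arm holds its last target. There are 200 camera calls.

### The job

Lower the round glass window into the round cell of the white clamp without dropping it, let go, and swing the clamp's arm fully closed over it by its upright post. Then turn the black knob backwards (anticlockwise seen from above) until it clicks, dropping down onto the start of its thread, and only then turn it forwards (clockwise) to its stop, so that the pad holds the window snugly. Do not force the knob forwards before it has clicked, leave the bottle, tip box and beaker where they stand, and let go of everything.

Things in the scene. Friction and masses are not known exactly. Their poses are not given: they have to be found in the camera images.
- window_center (a point): Centre of the loose window: a squat aluminium drum with a pale glass disc in its top, 58 mm diameter, 34 mm tall, about 0.18 kg, standing on the bench. Point half-way up (17 mm over its underside); z is its axis.
- cell (a point): Centre of the floor of the round recess (64 mm wide, 8 mm deep, chamfered) in the clamp's fixed white base. The base's flat deck is 8 mm above this point, 40 mm over the bench. A seated window's centre is 17 mm above this point. x points level from the cell to the arm's pivot pillar, z up. The base reaches 62 mm to -x, 143 mm to +x and 65 mm to either side.
- pillar (a point): On the vertical pivot axis of the swing arm, at the level of the arm's top face (58 mm above the deck). It lies 105 mm from the cell's axis along the clamp's x. Axes as those of cell.
- swing_post (a point): Middle of the upright steel post at the swing arm's free end: 18 mm diameter, its top 30 mm above this point, the arm's top face 40 mm below it; 183 mm from the pivot axis. Take it from above, fingers closing across the arm. x points along the arm to the pivot. The knob's axis is 78 mm from the post, towards the pivot. Arm closed, the post is 78 mm from the cell's axis, away from the pillar.
- swing (a joint): Angle of the swing arm about its pillar (rad): 0 closed against its stop (knob over the cell), positive open, clockwise seen from above; starts 1.2 to 1.45. Friction holds it where it is left; about 2 N at the post move it.
- knob_grip (a point): Middle of the black two-lobed clamp knob: a bar 18 mm wide, 28 mm tall, 82 mm long over its round end lobes (22 mm diameter), flat-sided for 19 mm either side of the middle; on a 14 mm spindle in a round boss (68 mm) on the arm. x along the bar, z up. Grip across the bar. The boss's top is 36 mm below this point with the knob up, 26 mm after the click, 20 mm at the end.
- knob (a joint): Turn of the knob (rad), grows forwards (clockwise from above). Starts 0.3 to 1.0, resting on top of the thread. Turned back below -0.15 it can drop 10 mm (the click); back stop -0.45. Forwards past 1.3 before the click spoils the thread. After the click it sinks 3 mm per rad forwards; the pad meets the window at about 1.9, firm stop at 2.3. Stays where left; 0.1 N m turns it.
- spindle (a joint): How far the knob, spindle and rubber pad have come down (m): 0 resting on top of the thread, 0.010 just after the click, about 0.016 with the pad on a seated window. A spring of about 6 N presses it down; a firm grip on the knob holds it up, so it drops when the fingers open. The 32 mm rubber pad hangs below the arm over the cell.
- pad: The round rubber pad (32 mm diameter, 6 mm thick) on the spindle's foot, under the arm on the knob's axis; origin at the centre of its lower face, 42 mm above the deck when up (16 mm over a seated window).
- window: The same window; origin at the centre of its underside.
- bottle: Bystander: closed white plastic bottle, 64 mm diameter, 150 mm tall; origin under its centre.
- tip_box: Bystander: pipette-tip box, 120 x 85 mm, 68 mm tall; origin under its centre.
- beaker: Bystander: open white beaker, 70 mm across, 90 mm tall; origin under its centre.
There are look-alikes about, which are no part of the job. Of the things like the window, leave any that is turquoise or yellow; of the rest the larger one is meant.

How it is judged:
On the way, in this order (a step that is already met when the one before it is completed fails the run):
1. the window stands fully down in the cell and is released (horizontal distance between window_center and cell below 0.005 m and z of window_center in the frame of cell below 0.0195 m and angle between window_center's own z axis and vertical below 0.06 rad and contact force between the fingers and window below 0.3 N), for 0.2 s.
2. the arm is swung closed over it (horizontal distance between window_center and cell below 0.005 m and z of window_center in the frame of cell below 0.0195 m and angle between window_center's own z axis and vertical below 0.06 rad and value of joint swing below 0.06 rad and value of joint spindle below 0.004 m), for 0.2 s.
3. the knob has been turned backwards and has dropped onto its thread start (value of joint knob below 0.05 rad and value of joint spindle above 0.008 m and value of joint swing below 0.1 rad), for 0.1 s.
4. the knob is turned forwards until the pad holds the window (value of joint knob above 2 rad and contact force between pad and window above 2 N), for 0.2 s.
At the end, for the whole second after the job is handed in: The window is upright and fully down in the cell (within 5 mm of its axis), the arm is closed (under 0.1 rad, the pad well on the window), the knob is turned forwards past 2.0 rad on its thread (spindle more than 14.5 mm down), the pad presses the window with over 2 N, and all is at rest (all of step 4 and horizontal distance between window_center and cell below 0.005 m and z of window_center in the frame of cell below 0.0195 m and angle between window_center's own z axis and vertical below 0.06 rad and value of joint swing below 0.1 rad and value of joint spindle above 0.0145 m and linear speed of window below 0.02 m/s); the robot touches nothing.
It fails at once if the knob is forced forwards before it has clicked (value of joint knob above 1.3 rad and value of joint spindle below 0.005 m).
It fails at once if the glass window is dropped (linear speed of window above 0.7 m/s and contact force between the fingers and window below 0.3 N).
It fails at once if the bottle is pushed away or knocked over (distance of bottle from where it was at the start of the episode above 0.03 m or angle between bottle's own z axis and vertical above 0.5 rad).
It fails at once if the tip box is pushed away or knocked over (distance of tip_box from where it was at the start of the episode above 0.03 m or angle between tip_box's own z axis and vertical above 0.5 rad).
It fails at once if the beaker is pushed away or knocked over (distance of beaker from where it was at the start of the episode above 0.03 m or angle between beaker's own z axis and vertical above 0.5 rad).
It also fails if it takes over 72 s, if anything falls off the work surface, if the arm or the gripper's body presses on something with over 40 N, if the wrist force passes 120 N, or if a joint passes its speed limit or range.

## Working session

There is one attempt and no reset: what is moved stays moved. The work goes in short steps, Python scripts to look and compute and a tool call to move; the robot and the scene stay as the last step left them, time stands still between calls to the robot, and variables do not carry over. Pictures are saved under pics/ and viewed, at most 12 in all, crops included, and the job is handed in when it is done.

Besides the shell and the picture viewer there is one more tool, called after ">>>" as name(argument=value, ...), one argument or row to a line, values as JSON. play_rows: Moves the arm, as the interface text tells. Its arguments: {"type":"object","properties":{"targets":{"type":"array"},"grip":{"type":"number"},"grip_force":{"type":"number"}},"required":["targets"]}

```bash
mkdir -p pics; cat > h.py <<'E'
import numpy as np, cv2
from scipy.spatial.transform import Rotation as R
from plant import read_state, eyes, workorder
def cam(name):
    s=read_state(); c=eyes.read_camera(name); im=c["image"]
    f=im.shape[0]/2/np.tan(np.radians(c["vfov"])/2)
    if name=="wrist":
        T=np.eye(4); T[:3,:3]=R.from_rotvec(s["orientation"]).as_matrix(); T[:3,3]=s["tool_pos"]
        M=T@np.array(c["T_tool_cam"])
    else: M=np.array(c["cam_to_world"])
    return dict(im=im,f=f,cx=c["cx"],cy=c["cy"],M=M,keys={k:v for k,v in c.items() if k!="image"})
def px2w(c,u,v,z):
    d=c["M"][:3,:3]@np.array([(u-c["cx"])/c["f"],-(v-c["cy"])/c["f"],-1]); o=c["M"][:3,3]
    return o+d*(z-o[2])/d[2]
def w2px(c,p):
    q=c["M"][:3,:3].T@(np.array(p)-c["M"][:3,3]); return np.array([c["cx"]+c["f"]*q[0]/-q[2], c["cy"]-c["f"]*q[1]/-q[2]])
def save(c,fn,crop=None,k=1):
    im=c["im"][:,:,::-1]
    if crop: x0,y0,x1,y1=crop; im=im[y0:y1,x0:x1]
    cv2.imwrite("pics/"+fn,cv2.resize(im,None,fx=k,fy=k,interpolation=cv2.INTER_CUBIC))
def store(c,fn): np.save(fn,c,allow_pickle=True)
def load(fn): return np.load(fn,allow_pickle=True).item()
E
python3 - <<'E'
from h import *
for n in("top","scene"):
    c=cam(n); store(c,n+".npy"); print(n,c["keys"]); 
    save(c,n+".png",None,1.4)
print(read_state())
E
```

```text
top {'vfov': 56.94225162206803, 'cx': 280.783513296701, 'cy': 208.98736567728577, 'cam_to_world': array([[ 2.42580184e-02,  9.92229275e-01, -1.22035299e-01,
         4.47379887e-01],
       [-9.99668417e-01,  2.30210187e-02, -1.15363847e-02,
        -3.33793011e-04],
       [-8.63736171e-03,  1.22274684e-01,  9.92458713e-01,
         1.21863153e+00],
       [ 0.00000000e+00,  0.00000000e+00,  0.00000000e+00,
         1.00000000e+00]])}
scene {'vfov': 55.542710284855225, 'cx': 280.5310496250882, 'cy': 209.4256359525001, 'cam_to_world': array([[ 0.75442422, -0.34681233,  0.55728386,  1.12647815],
       [ 0.65631036,  0.41155179, -0.63236211, -0.61072565],
       [-0.0100402 ,  0.84282046,  0.53810116,  0.64616689],
       [ 0.        ,  0.        ,  0.        ,  1.        ]])}
{'t': 0.1, 'q': array([ 1.07559127e+00,  1.31079908e-01,  1.48916208e+00, -1.08258920e-05,
        1.52300162e+00, -8.53976014e-02]), 'dq': array([ 0.00097029, -0.00132553, -0.00029132, -0.00128131,  0.00057017,
        0.00080679]), 'joint_torque': array([ 1.21732290e-03, -5.61340070e+01, -4.93096590e+01,  7.70833762e-02,
        2.90243339e-02, -1.15585640e-04]), 'tool_pos': array([0.2387979 , 0.54987518, 0.21770033]), 'orientation': array([-6.39133912e-01, -3.07541901e+00,  2.48930981e-03]), 'force': array([ 0.31296205, -0.1782575 , -0.70447196]), 'wrist_torque': array([-0.04495689,  0.05515985, -0.01032722]), 'gripper_force': 0.0, 'opening': 0.09261826446083328}
```

View pics/top.png

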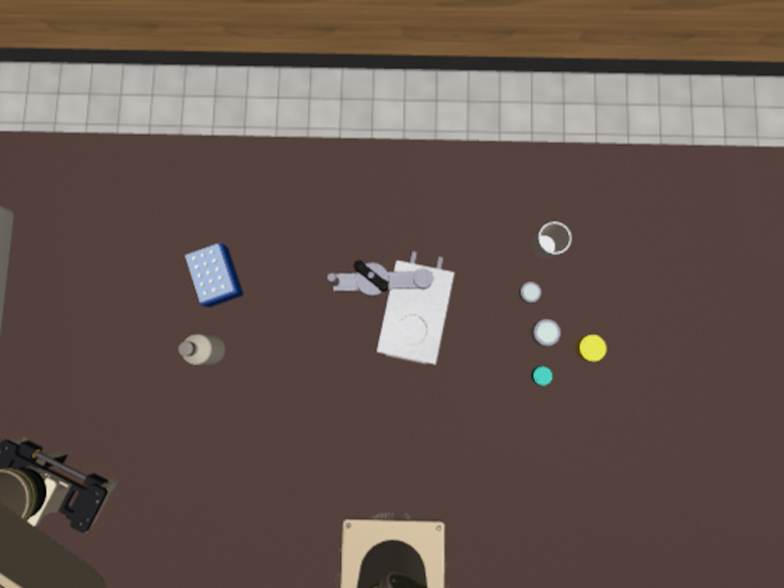

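View pics/scene.png

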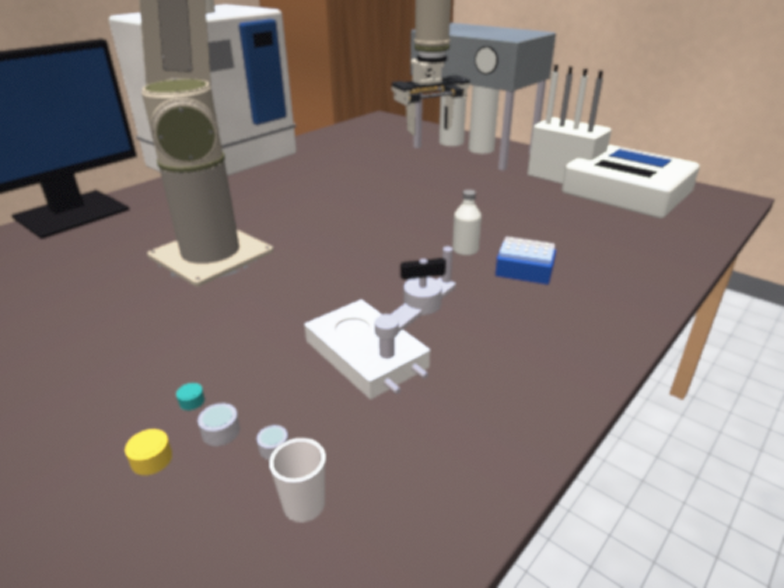

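Top picture (784 px wide). Window candidates are the small grey drum (530,292), the larger grey drum (547,333), yellow (593,348) and turquoise (543,376); I choose (547,333). Cell is at (413,330), pillar (422,279), knob (371,276), post (333,279). I'll check these in a close crop.

```bash
python3 - <<'E'
from h import *
c=load("top.npy"); save(c,"crop1.png",(225,165,425,285),4)
for n,u,v,z in(("win",547,333,.034),("small",530,292,.034),("cellrim",413,330,.04),("pillar",422,279,.098),("post",333,279,.168),("knob",371,276,.15)):
    print(n,px2w(c,u/1.4,v/1.4,z).round(3))
E
```

```text
win [ 0.512 -0.324  0.034]
small [ 0.601 -0.287  0.034]
cellrim [ 0.511 -0.032  0.04 ]
pillar [ 0.615 -0.047  0.098]
post [0.601 0.13  0.168]
knob [0.611 0.057 0.15 ]
```

View pics/crop1.png

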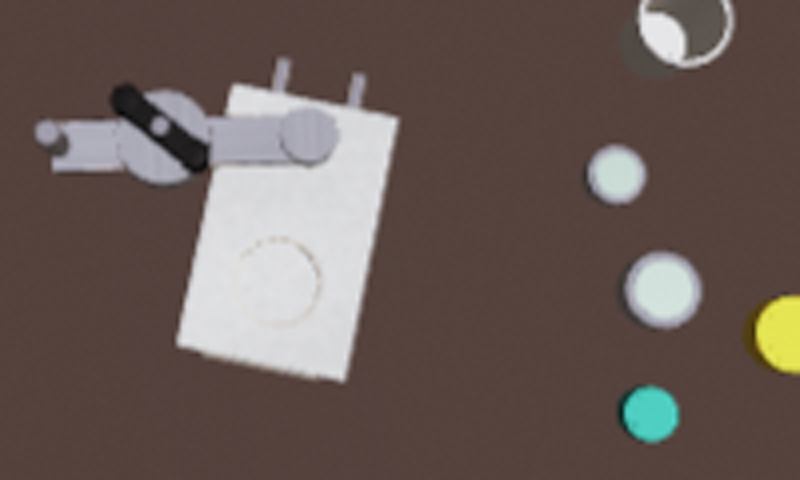

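The crop confirms the choice: the large grey drum with glass top at (663,289), with the smaller one at (617,174). The cell ring is at (278,281), the pillar cap at (309,137) and the post top at (48,132).

```bash
cat >> h.py <<'E'
def plan(xyz,yaw=None):
    """shift (cm, tool axes) and roll (deg) from measured pose; yaw=world angle (deg) of tool y"""
    s=read_state(); Rt=R.from_rotvec(s["orientation"]).as_matrix()
    d=Rt.T@(np.array(xyz)-s["tool_pos"])*100
    y0=np.degrees(np.arctan2(Rt[1,1],Rt[0,1])); r=0 if yaw is None else -(yaw-y0)
    print("at",s["tool_pos"].round(4),"yaw",y0.round(1),"q",s["q"].round(2),"tilt",Rt[:,2].round(3),"t",s["t"])
    print("shift",d.round(2),"roll",round(r,1))
E
python3 - <<'E'
from h import *
c=load("top.npy"); g=lambda u,v,z: px2w(c,225+u/4,165+v/4,z)
w=g(663,289,.034); print("win",w.round(4))
P=[g(*p,.04) for p in((233,84),(398,118),(347,381),(177,346))]
xd=(P[0]+P[1]-P[2]-P[3])/2; print("base len,wid",np.linalg.norm(xd),np.linalg.norm(P[0]-P[1]),np.linalg.norm(P[2]-P[3]))
ang=np.arctan2(xd[1],xd[0]); xu=xd/np.linalg.norm(xd); mid=sum(P)/4
print("ang",np.degrees(ang),"cell from base",(mid-xu*.0405)[:2].round(4),"cell ring",g(278,281,.04)[:2].round(4))
p=g(309,137,.1);print("pillar",p.round(4),"cell from pillar",(p-xu*.105)[:2].round(4))
po=g(48,132,.168);print("post",po.round(4),np.linalg.norm((po-p)[:2]))
plan([w[0],w[1],.15],-55)
E
```

```text
win [ 0.5141 -0.3237  0.034 ]
base len,wid 0.20520789046102764 0.12973302969481645 0.13095063824980635
ang -10.378616580279898 cell from base [ 0.5114 -0.0305] cell ring [ 0.5128 -0.0303]
pillar [ 0.615  -0.0493  0.1   ] cell from pillar [ 0.5117 -0.0304]
post [0.6042 0.1328 0.168 ] 0.1824110800806909
at [0.2388 0.5499 0.2177] yaw 66.5 q [ 1.08  0.13  1.49 -0.    1.52 -0.09] tilt [-0.001 -0.001 -1.   ] t 0.1
shift [-60.05 -69.15   6.88] roll 121.5
```

>>> play_rows(
  targets=[-20, -23, -1, 40, -20, -23, -1, 40, -20, -23, -1, 40, -20, -23, -1, 40, -20, -23, -1, 40, -20, -23, -1, 40, -20, -23, -1, 40, -20, -23, -1, 40],
  grip=9.3,
)

```text
t: 0.77
tool_pos: [0.3317, 0.2556, 0.2285]
orientation: [1.656, 2.668, -0.002]
force: [-0.6, 0.6, -0.2]
opening: 0.093
gripper_force: 0.0
```

>>> play_rows(
  targets=[-30.1, -4.8, 0, 40, -30.1, -4.8, 0, 40, -30.1, -4.8, 0, 40, -30.1, -4.8, 0, 40, -30.1, -4.8, 0, 40, -30.1, -4.8, 0, 40, -30.1, -4.8, 0, 40, -30.1, -4.8, 0, 40],
)

```text
t: 1.43
tool_pos: [0.4227, -0.0358, 0.2283]
orientation: [2.47, 1.939, -0.002]
force: [0.3, 0.3, -0.8]
opening: 0.0931
gripper_force: 0.0
```

>>> play_rows(
  targets=[-26.1, 15.7, 2, 41.5, -26.1, 15.7, 2, 41.5, -26.1, 15.7, 2, 41.5, -26.1, 15.7, 2, 41.5, -26.1, 15.7, 2, 41.5, -26.1, 15.7, 2, 41.5, -26.1, 15.7, 2, 41.5, -26.1, 15.7, 2, 41.5],
)

```text
t: 2.1
tool_pos: [0.5138, -0.3262, 0.2066]
orientation: [-2.997, -0.94, 0.003]
force: [1.0, -0.1, 0.9]
opening: 0.0931
gripper_force: 0.0
```

```bash
python3 - <<'E'
from h import *
plan([.5141,-.3237,.15],-55)
c=cam("wrist"); store(c,"w1.npy"); save(c,"w1.png")
print(w2px(c,[.5141,-.3237,.034]), c["f"])
E
```

```text
at [ 0.5138 -0.3262  0.2066] yaw -55.2 q [-0.65  0.16  1.48 -0.    1.51  0.31] tilt [-0.002 -0.    -1.   ] t 2.1
shift [ 0.18 -0.18  5.66] roll -0.2
[278.46391783 193.22785571] 294.886381422151
```

View pics/w1.png

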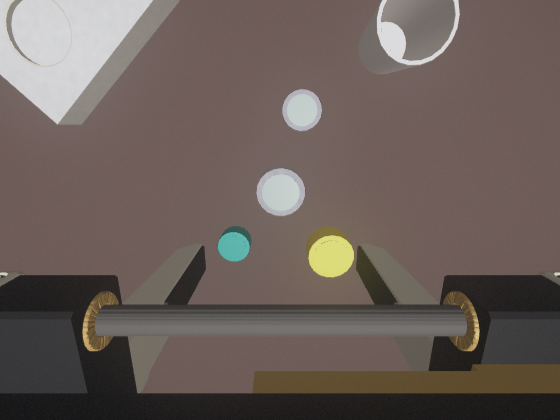

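Wrist view shows the window at (281,192), predicted (278.5,193): about 3 mm apart, with fingers clear of the turquoise (234,245) and yellow (331,256).

```bash
python3 - <<'E'
from h import *
c=load("w1.npy"); w=px2w(c,281,191.5,.034); print(w)
print("cellring from wrist",px2w(c,39,31,.04))
plan([(w[0]+.5141)/2,(w[1]-.3237)/2,.012],-55)
E
```

```text
[ 0.51750984 -0.32496354  0.034     ]
cellring from wrist [ 0.51473304 -0.03167177  0.04      ]
at [ 0.5137 -0.3262  0.2065] yaw -55.2 q [-0.65  0.16  1.48 -0.    1.51  0.31] tilt [-0.002  0.    -1.   ] t 2.15
shift [ 3.100e-01 -1.000e-02  1.944e+01] roll -0.2
```

>>> play_rows(
  targets=[0.3, 0, 4, 0, 0.3, 0, 8, 0, 0.3, 0, 12, 0, 0.3, 0, 15, 0, 0.3, 0, 17.5, 0, 0.3, 0, 19, 0, 0.3, 0, 19.4, 0, 0.3, 0, 19.4, 0],
  grip=8.5,
)

```text
t: 2.82
tool_pos: [0.5153, -0.3183, 0.0129]
orientation: [-2.993, -0.945, 0.003]
force: [-0.3, 0.4, 0.6]
opening: 0.0849
gripper_force: 0.0
```

>>> play_rows(
  targets=[0, 0, 0, 0, 0, 0, 0, 0, 0, 0, 0, 0, 0, 0, 0, 0, 0, 0, 0, 0, 0, 0, 0, 0, 0, 0, 0, 0, 0, 0, 0, 0],
  grip=5,
  grip_force=25,
)

```text
t: 3.48
tool_pos: [0.5176, -0.3206, 0.0161]
orientation: [2.994, 0.944, 0.002]
force: [-0.4, -0.2, 7.1]
opening: 0.0574
gripper_force: 25.0
```

>>> play_rows(
  targets=[0, 0, -1, 0, 0, 0, -3, 0, 0, 0, -6, 0, 0, 0, -9, 0, 0, 0, -12, 0, 0, 0, -13, 0, 0, 0, -13, 0],
)

```text
t: 4.07
tool_pos: [0.5183, -0.321, 0.1485]
orientation: [2.991, 0.944, 0.006]
force: [0.8, -1.1, -2.2]
opening: 0.0573
gripper_force: 25.0
```

```bash
python3 - <<'E'
from h import *
plan([.512,-.0305,.12],-55)
c=cam("wrist"); store(c,"w2.npy"); c2=cam("top"); save(c2,"dummy.png")
a=c["im"]; b=cv2.resize(c2["im"][165:285,340:440],None,fx=3,fy=3,interpolation=cv2.INTER_CUBIC)
o=np.zeros((420,870,3),np.uint8); o[:,:560]=a; o[:360,565:865]=b
cv2.imwrite("pics/w2.png",cv2.resize(o[:,:,::-1],(790,381)))
E
```

```text
at [ 0.5183 -0.321   0.1485] yaw -55.0 q [-0.64  0.19  1.55  0.    1.39  0.32] tilt [ 0.005 -0.004 -1.   ] t 4.0667
shift [ 16.15 -24.17   2.74] roll 0.0
```

View pics/w2.png

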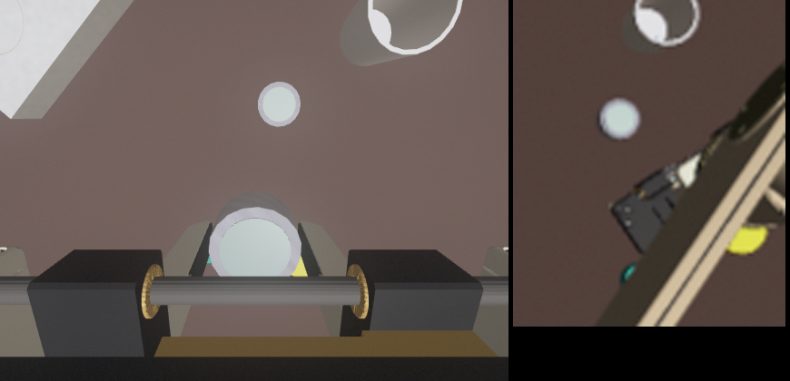

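The window is held; rim spans x 209–301 with top edge at y 207 (790-px picture). I'll work out its offset in the tool from that.

```bash
python3 - <<'E'
from h import *
c=load("w2.npy"); s=read_state()
T=np.eye(4);T[:3,:3]=R.from_rotvec(s["orientation"]).as_matrix();T[:3,3]=s["tool_pos"]
th=np.linspace(0,2*np.pi,180)
for y in(0,.003):
 for x in(-.004,-.002,0,.002,.004,.006):
  P=[w2px(c,(T@np.array([x+.029*np.cos(t),y+.029*np.sin(t),-.018,1]))[:3]) for t in th]; P=np.array(P)*.908
  print(x,y,P.min(0).round(1),P.max(0).round(1))
ch=w2px(c,[.601,-.287,.034])*.908; print("small drum pred",ch)
# fine edges along column at centre
im=c["im"]; print(im[215:245,281].astype(int).sum(1)); print(im[262,225:240].astype(int).sum(1), im[262,322:340].astype(int).sum(1))
E
```

```text
-0.004 0 [204.1 205.6] [295.1 288. ]
-0.002 0 [203.9 202.5] [295.2 285.4]
0 0 [203.8 199.4] [295.4 282.8]
0.002 0 [203.6 196.2] [295.5 280.2]
0.004 0 [203.4 193. ] [295.6 277.5]
0.006 0 [203.3 189.8] [295.8 274.9]
-0.004 0.003 [208.8 205.6] [299.8 288. ]
-0.002 0.003 [208.7 202.5] [299.9 285.4]
0 0.003 [208.5 199.3] [300.1 282.8]
0.002 0.003 [208.4 196.2] [300.2 280.1]
0.004 0.003 [208.2 193. ] [300.4 277.5]
0.006 0.003 [208.1 189.8] [300.5 274.8]
small drum pred [272.97832599 104.84494292]
[318 319 323 329 334 329 330 328 328 332 326 329 338 472 564 572 573 575
 574 578 577 579 576 575 571 477 597 610 606 607]
[165 174 179 179 184 205 471 568 570 573 572 576 578 580 581] [558 558 562 559 560 561 559 511 247 196 196 188 190 190 191 198 317 345]
```

```bash
python3 - <<'E'
from h import *
plan([.459,-.067,.13],-55)
E
```

```text
at [ 0.5161 -0.3194  0.1433] yaw -55.0 q [-0.64  0.2   1.55 -0.    1.39  0.32] tilt [-0.001  0.001 -1.   ] t 4.1667
shift [  9.81 -23.94   1.36] roll 0.0
```

>>> play_rows(
  targets=[1.2, -3, 0.2, 0, 2.4, -6, 0.4, 0, 3.9, -9.5, 0.6, 0, 5.3, -13, 0.8, 0, 6.7, -16.5, 1, 0, 8.2, -20, 1.2, 0, 9.2, -22.5, 1.4, 0, 9.8, -23.9, 1.4, 0],
)

```text
t: 4.83
tool_pos: [0.4563, -0.0643, 0.1267]
orientation: [-2.991, -0.947, 0.008]
force: [-0.2, -0.7, -1.8]
opening: 0.0577
gripper_force: 25.0
```

>>> play_rows(
  targets=[0, 0, 0, 0, 0, 0, 0, 0, 0, 0, 0, 0, 0, 0, 0, 0, 0, 0, 0, 0],
)

```text
t: 5.25
tool_pos: [0.4596, -0.0687, 0.1301]
orientation: [-2.996, -0.943, 0.001]
force: [0.0, -0.1, -0.8]
opening: 0.0574
gripper_force: 25.0
```

```bash
python3 - <<'E'
from h import *
plan([.459,-.067,.13],-55)
c=cam("wrist"); store(c,"w3.npy"); save(c,"w3.png",None,1.4)
plan([.5165,-.0271,.13],-55)
E
```

```text
at [ 0.4596 -0.0687  0.1301] yaw -55.1 q [-0.26 -0.18  1.96 -0.    1.37  0.7 ] tilt [-0.001  0.    -1.   ] t 5.25
shift [ 0.05 -0.17  0.01] roll -0.1
at [ 0.4596 -0.0686  0.1303] yaw -55.1 q [-0.26 -0.18  1.96 -0.    1.37  0.7 ] tilt [-0.001  0.    -1.   ] t 5.3
shift [ 7.04 -0.14  0.03] roll -0.1
```

View pics/w3.png

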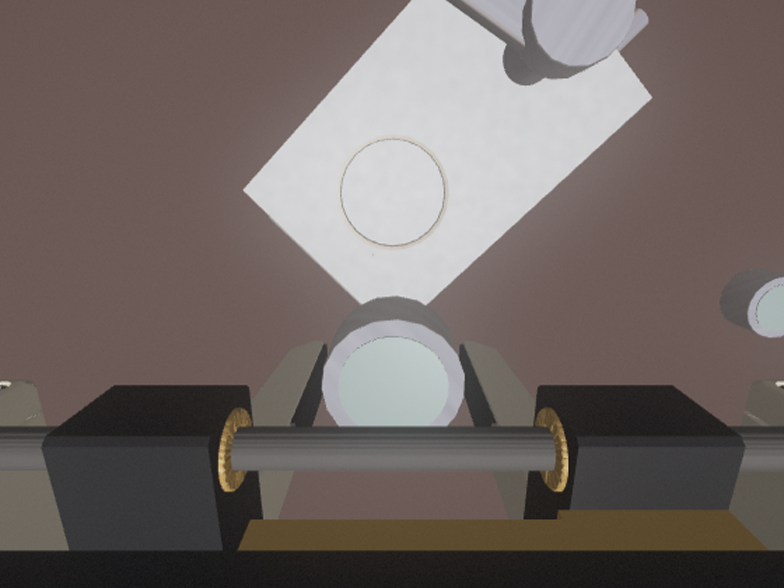

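The cell ring is centred at (393,192). The held window's rim spans x 323–464 with top edge y 320 (1.4x picture).

```bash
python3 - <<'E'
from h import *
from scipy.optimize import minimize
c=load("w3.npy"); s=read_state()
T=np.eye(4);T[:3,:3]=R.from_rotvec(s["orientation"]).as_matrix();T[:3,3]=s["tool_pos"]
th=np.linspace(0,2*np.pi,180)
for zt in(-.018,-.021):
  def ex(p):
    P=np.array([w2px(c,(T@np.array([p[0]+.029*np.cos(t),p[1]+.029*np.sin(t),zt,1]))[:3]) for t in th])*1.4
    return P
  f=lambda p:(lambda P:(P[:,1].min()-320)**2+((P[:,0].min()+P[:,0].max())/2-393.5)**2)(ex(p))
  r=minimize(f,[0,0],method="Nelder-Mead").x; P=ex(r); print("win tool",zt,r.round(4),"width",np.ptp(P[:,0]))
for z in(.04,.035):
  w=px2w(c,392.8/1.4,192/1.4,z); t=np.linalg.inv(T)@np.r_[w,1]; print("cell tool",z,t.round(4),"world",w.round(4))
  print("diam", (px2w(c,446/1.4,192/1.4,z)-px2w(c,340/1.4,192/1.4,z)))
E
```

```text
win tool -0.018 [-0.0043  0.001 ] width 144.77078675764926
win tool -0.021 [-0.0033  0.001 ] width 147.60855073735934
cell tool 0.04 [6.86e-02 8.00e-04 9.03e-02 1.00e+00] world [ 0.5162 -0.0299  0.04  ]
diam [ 0.03671731 -0.05249623  0.        ]
cell tool 0.035 [6.84e-02 8.00e-04 9.53e-02 1.00e+00] world [ 0.5161 -0.03    0.035 ]
diam [ 0.03743111 -0.05351677  0.        ]
```

>>> play_rows(
  targets=[2.5, 0, 0, 0, 5, 0, 1, 0, 6.5, 0, 2.5, 0, 7.2, 0, 4, 0, 7.2, 0, 5.5, 0, 7.2, 0, 6.3, 0, 7.2, 0, 6.3, 0, 7.2, 0, 6.3, 0],
)

```text
t: 5.97
tool_pos: [0.5182, -0.0269, 0.0674]
orientation: [-2.996, -0.944, 0.002]
force: [1.1, -0.1, -0.7]
opening: 0.0576
gripper_force: 25.0
```

>>> play_rows(
  targets=[0, 0, 0, 0, 0, 0, 0, 0, 0, 0, 0, 0, 0, 0, 0, 0],
)

```text
t: 6.3
tool_pos: [0.5192, -0.0267, 0.0685]
orientation: [2.995, 0.945, 0.002]
force: [0.2, -0.6, -2.2]
opening: 0.0576
gripper_force: 25.0
```

>>> play_rows(
  targets=[0, 0, 0.2, 0, 0, 0, 0.4, 0, 0, 0, 0.6, 0, 0, 0, 0.8, 0, 0, 0, 1, 0, 0, 0, 1, 0],
)

```text
t: 6.8
tool_pos: [0.5182, -0.0264, 0.0569]
orientation: [-2.996, -0.945, 0.002]
force: [-0.4, 0.3, -2.1]
opening: 0.0574
gripper_force: 25.0
```

>>> play_rows(
  targets=[0, 0, 0.1, 0, 0, 0, 0.2, 0, 0, 0, 0.3, 0, 0, 0, 0.3, 0, 0, 0, 0.3, 0],
)

```text
t: 7.22
tool_pos: [0.5186, -0.0265, 0.0546]
orientation: [-2.996, -0.945, 0.0]
force: [0.0, 0.4, -1.6]
opening: 0.0577
gripper_force: 25.0
```

>>> play_rows(
  targets=[0, 0, 0.1, 0, 0, 0, 0.2, 0, 0, 0, 0.3, 0, 0, 0, 0.3, 0, 0, 0, 0.3, 0],
)

```text
t: 7.63
tool_pos: [0.5186, -0.0264, 0.0515]
orientation: [-2.996, -0.945, 0.0]
force: [0.2, -0.3, -1.4]
opening: 0.0577
gripper_force: 25.0
```

>>> play_rows(
  targets=[0, 0, 0.1, 0, 0, 0, 0.2, 0, 0, 0, 0.3, 0, 0, 0, 0.3, 0, 0, 0, 0.3, 0],
)

```text
t: 8.05
tool_pos: [0.5186, -0.0265, 0.0485]
orientation: [-2.996, -0.945, 0.0]
force: [-0.0, 0.9, -2.2]
opening: 0.0577
gripper_force: 25.0
```

>>> play_rows(
  targets=[0, 0, 0.1, 0, 0, 0, 0.2, 0, 0, 0, 0.2, 0, 0, 0, 0.2, 0],
)

```text
t: 8.38
tool_pos: [0.5189, -0.0265, 0.0481]
orientation: [2.996, 0.945, 0.0]
force: [-7.3, 1.2, 12.5]
opening: 0.0576
gripper_force: 25.0
```

>>> play_rows(
  targets=[-0.05, -0.04, -0.05, 0, -0.12, -0.09, -0.1, 0, -0.12, -0.09, -0.1, 0],
)

```text
t: 8.63
tool_pos: [0.5176, -0.0265, 0.0482]
orientation: [2.996, 0.945, 0.002]
force: [-0.2, 0.5, 2.9]
opening: 0.0574
gripper_force: 25.0
```

>>> play_rows(
  targets=[0, 0, 0.1, 0, 0, 0, 0.1, 0, 0, 0, 0.1, 0],
)

```text
t: 8.88
tool_pos: [0.5176, -0.0264, 0.0481]
orientation: [2.996, 0.945, 0.001]
force: [-5.4, 1.4, 13.3]
opening: 0.0573
gripper_force: 25.0
```

>>> play_rows(
  targets=[0, 0, -0.1, 0, 0, 0, -0.1, 0, 0, 0, -0.1, 0, 0, 0, -0.1, 0, 0, 0, -0.1, 0],
  grip=8,
)

```text
t: 9.3
tool_pos: [0.5169, -0.0264, 0.0473]
orientation: [-2.996, -0.945, 0.001]
force: [-0.6, -0.1, -0.4]
opening: 0.0797
gripper_force: 0.0
```

>>> play_rows(
  targets=[0, 0, -1, 0, -1, 0, -3, 0, -3, 0, -6, 0, -5, 0, -8, 0, -7, 0, -9, 0, -7, 0, -9, 0, -7, 0, -9, 0, -7, 0, -9, 0],
)

```text
t: 9.97
tool_pos: [0.4601, -0.0665, 0.1378]
orientation: [2.996, 0.945, 0.001]
force: [0.6, 0.6, 0.0]
opening: 0.0797
gripper_force: 0.0
```

```bash
python3 - <<'E'
from h import *
c=cam("wrist"); store(c,"w4.npy"); save(c,"w4.png",None,1.4)
plan([.6042,.1328,.24],0)
E
```

```text
at [ 0.4599 -0.0662  0.1372] yaw -55.0 q [-0.25 -0.19  1.95  0.    1.38  0.71] tilt [-0.  0. -1.] t 10.0167
shift [ 23.24  -8.02 -10.28] roll -55.0
```

View pics/w4.png

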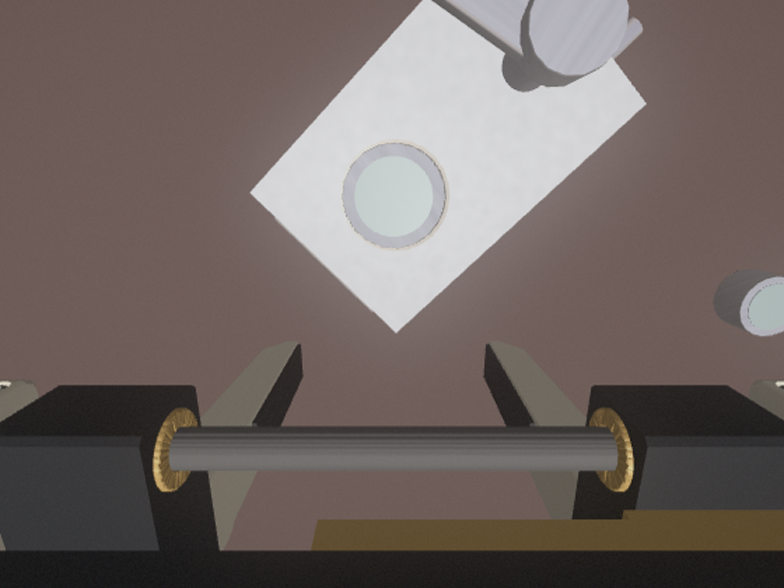

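The window sits concentric inside the cell ring, (394,195) against ring centre (395,195). Checking that the rim size fits a seated height.

```bash
python3 - <<'E'
from h import *
c=load("w4.npy"); th=np.linspace(0,2*np.pi,180)
o=px2w(c,394.5/1.4,195/1.4,.066)
for z,p in((.066,o),(.074,o)):
    P=np.array([w2px(c,[p[0]+.029*np.cos(t),p[1]+.029*np.sin(t),z]) for t in th])*1.4
    print(z,P.min(0),P.max(0))
print(o)
E
```

```text
0.066 [342.9167441  140.07349268] [446.08212326 246.27863463]
0.074 [341.21532387 138.72850252] [447.91969102 248.5386526 ]
[ 0.51646177 -0.02905955  0.066     ]
```

>>> play_rows(
  targets=[0, 0, -3, -7, 0, 0, -6, -14, 4, -1.4, -9, -21, 8, -2.8, -10.3, -28, 12, -4.1, -10.3, -35, 16, -5.5, -10.3, -42, 20, -6.9, -10.3, -48, 23.2, -8, -10.3, -52],
)

```text
t: 10.68
tool_pos: [0.6013, 0.1301, 0.2393]
orientation: [-2.27, -2.17, 0.002]
force: [0.6, -0.5, 0.1]
opening: 0.0797
gripper_force: 0.0
```

>>> play_rows(
  targets=[0, 0, 0, 0, 0, 0, 0, 0, 0, 0, 0, 0, 0, 0, 0, 0, 0, 0, 0, 0],
)

```text
t: 11.1
tool_pos: [0.6003, 0.1264, 0.2411]
orientation: [2.28, 2.161, 0.001]
force: [0.2, -1.1, 0.6]
opening: 0.0799
gripper_force: 0.0
```

```bash
python3 - <<'E'
from h import *
plan([.6042,.1328,.122],3.4)
c=cam("wrist"); store(c,"w5.npy"); save(c,"w5.png",None,1.4)
print(w2px(c,[.6042,.1328,.168])*1.4)
E
```

```text
at [0.6003 0.1264 0.2411] yaw -3.1 q [ 0.12  0.16  1.42 -0.    1.57  0.18] tilt [ 0.001 -0.    -1.   ] t 11.1
shift [ 0.66  0.35 11.91] roll -6.5
[397.48357677 297.44963634]
```

View pics/w5.png

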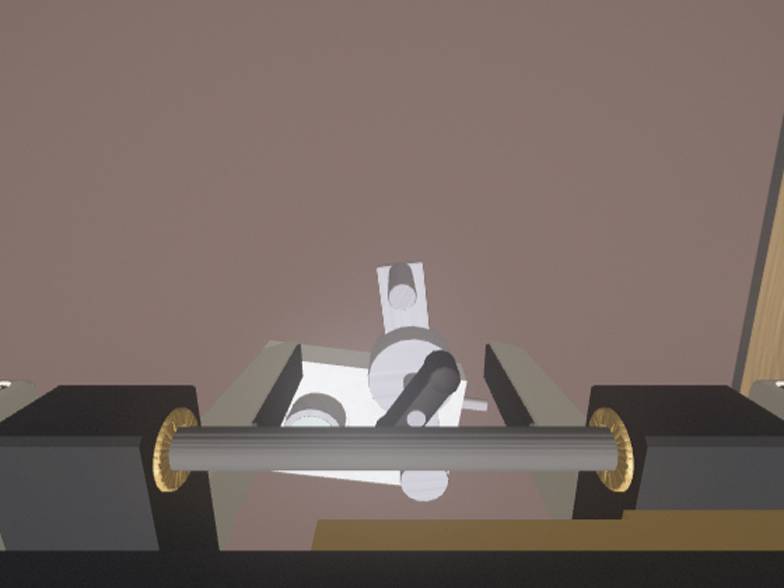

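Window rim size matches the seated height. Post top seen at (403,297), predicted (397,297): good. Descending on it.

>>> play_rows(
  targets=[0.3, 0.2, 2, -3, 0.7, 0.5, 5, -6.5, 0.7, 0.5, 8, -6.5, 0.7, 0.5, 10.5, -6.5, 0.7, 0.5, 11.9, -6.5, 0.7, 0.5, 11.9, -6.5, 0.7, 0.5, 11.9, -6.5],
  grip=6,
)

```text
t: 11.73
tool_pos: [0.6056, 0.1335, 0.1221]
orientation: [-2.153, -2.287, 0.001]
force: [0.1, -0.0, 0.7]
opening: 0.0601
gripper_force: 0.0
```

>>> play_rows(
  targets=[0, 0, 0, 0, 0, 0, 0, 0, 0, 0, 0, 0, 0, 0, 0, 0, 0, 0, 0, 0, 0, 0, 0, 0, 0, 0, 0, 0, 0, 0, 0, 0],
  grip=1.2,
  grip_force=8,
)

```text
t: 12.4
tool_pos: [0.6059, 0.1341, 0.1217]
orientation: [2.152, 2.289, 0.0]
force: [0.3, 0.1, 1.1]
opening: 0.0178
gripper_force: 8.0
```

```bash
python3 - <<'E'
from h import *
s=read_state(); plan([.6,.13,.122],3.4); print(s["opening"],s["gripper_force"],s["force"])
# swing waypoints in tool axes
Rt=R.from_rotvec(s["orientation"]).as_matrix(); p=s["tool_pos"]; C=np.array([.615,-.0493])
r=p[:2]-C; print("radius",np.linalg.norm(r),"dir",np.degrees(np.arctan2(r[1],r[0])))
a0=np.arctan2(r[1],r[0]); a1=np.radians(169.6); rad=np.linalg.norm(r)
for k in range(1,11):
    a=a0+(a1-a0)*k/10; q=np.r_[C+rad*np.array([np.cos(a),np.sin(a)]),p[2]]
    print(k,(Rt.T@(q-p)*100).round(2)[:2],round(-np.degrees(a-a0),1), q.round(3))
E
```

```text
at [0.6059 0.1341 0.1217] yaw 3.5 q [0.14 0.25 1.54 0.   1.36 0.07] tilt [ 0.  0. -1.] t 12.4
shift [-0.38 -0.61 -0.03] roll 0.1
0.017843910397420785 8.00001785159111 [0.28573408 0.06176442 1.13467199]
radius 0.18366225974818323 dir 92.84024577661681
1 [-0.14 -2.45] -7.7 [0.581 0.131 0.122]
2 [-0.6  -4.87] -15.4 [0.558 0.125 0.122]
3 [-1.38 -7.2 ] -23.0 [0.535 0.116 0.122]
4 [-2.46 -9.41] -30.7 [0.514 0.104 0.122]
5 [ -3.83 -11.45] -38.4 [0.494 0.089 0.122]
6 [ -5.46 -13.29] -46.1 [0.477 0.071 0.122]
7 [ -7.32 -14.9 ] -53.7 [0.462 0.052 0.122]
8 [ -9.38 -16.24] -61.4 [0.45  0.03  0.122]
9 [-11.6 -17.3] -69.1 [0.44  0.008 0.122]
10 [-13.95 -18.05] -76.8 [ 0.434 -0.016  0.122]
```

>>> play_rows(
  targets=[-0.06, -1.54, 0, -4.8, -0.26, -3.06, 0, -9.6, -0.58, -4.57, 0, -14.4, -1.02, -6.04, 0, -19.2, -1.59, -7.47, 0, -24, -2.27, -8.85, 0, -28.8, -3.07, -10.17, 0, -33.6, -3.97, -11.41, 0, -38.4],
)

```text
t: 13.07
tool_pos: [0.4944, 0.087, 0.1217]
orientation: [1.273, 2.87, 0.001]
force: [5.1, -2.3, -2.2]
opening: 0.0179
gripper_force: 8.0
```

>>> play_rows(
  targets=[-0.06, -1.54, 0, -4.8, -0.26, -3.06, 0, -9.6, -0.58, -4.57, 0, -14.4, -1.02, -6.04, 0, -19.2, -1.59, -7.47, 0, -24, -2.1, -8.5, 0, -27.5, -2.4, -9.1, 0, -29.5, -2.4, -9.1, 0, -29.5],
)

```text
t: 13.73
tool_pos: [0.443, 0.0074, 0.1218]
orientation: [0.505, 3.099, -0.001]
force: [3.6, -2.5, -2.7]
opening: 0.0179
gripper_force: 8.0
```

```bash
python3 - <<'E'
from h import *
s=read_state(); plan([.4345,-.0161,.122],79.6); print(s["opening"],s["gripper_force"],s["force"])
r=s["tool_pos"][:2]-np.array([.615,-.0493]); print(np.linalg.norm(r),np.degrees(np.arctan2(r[1],r[0])))
E
```

```text
at [0.443  0.0074 0.1218] yaw 71.5 q [-0.1  -0.24  2.03 -0.    1.36 -1.35] tilt [ 0.001 -0.001 -1.   ] t 13.7333
shift [ 0.05 -2.5  -0.02] roll -8.1
0.017949284366911962 7.998819798231125 [ 3.57951681 -2.51998307 -2.73588987]
0.181151612718052 161.74974929711587
```

>>> play_rows(
  targets=[0, -0.4, 0, -1.5, 0, -0.8, 0, -3, -0.1, -1.2, 0, -4, -0.1, -1.6, 0, -5.5, -0.2, -2, 0, -6.8, -0.2, -2.3, 0, -8, -0.2, -2.5, 0, -8, -0.2, -2.5, 0, -8],
)

```text
t: 14.4
tool_pos: [0.437, -0.0153, 0.1218]
orientation: [0.292, 3.127, 0.001]
force: [4.2, 1.9, -1.9]
opening: 0.0178
gripper_force: 8.0
```

>>> play_rows(
  targets=[0, -0.15, 0, 0, 0, -0.3, 0, 0, 0, -0.4, 0, 0, 0, -0.4, 0, 0, 0, -0.4, 0, 0],
)

```text
t: 14.82
tool_pos: [0.4368, -0.0166, 0.1217]
orientation: [0.29, 3.127, 0.008]
force: [6.7, 13.8, -3.2]
opening: 0.0203
gripper_force: 8.0
```

```bash
python3 - <<'E'
from h import *
s=read_state(); plan([.4345,-.0161,.122],79.6); print(s["opening"],s["gripper_force"],s["force"])
r=s["tool_pos"][:2]-np.array([.615,-.0493]); print(np.linalg.norm(r),np.degrees(np.arctan2(r[1],r[0])))
E
```

```text
at [ 0.4368 -0.0166  0.1217] yaw 79.4 q [-0.16 -0.26  2.04  0.01  1.36 -1.55] tilt [ 0.002  0.005 -1.   ] t 14.8167
shift [ 0.23  0.01 -0.03] roll -0.2
0.02034975302912411 8.000685274600983 [ 6.74878799 13.79400179 -3.20068071]
0.18121367861610957 169.61716612428188
```

The arm is at its stop (169.6°, 14 N). Easing off, releasing and rising to look at the knob.

>>> play_rows(
  targets=[0, 0.4, 0, 0, 0, 0.4, 0, 0, 0, 0.4, 0, 0, 0, 0.4, 0, 0, 0, 0.4, 0, 0, 0, 0.4, 0, 0],
  grip=4,
)

```text
t: 15.32
tool_pos: [0.4365, -0.0158, 0.1216]
orientation: [-0.29, -3.128, 0.0]
force: [0.4, 0.3, 0.5]
opening: 0.0396
gripper_force: 0.0
```

>>> play_rows(
  targets=[0, 0, -3, 0, 0, 0, -6, 0, 0, 0, -9, 0, 0, 0, -11, 0, 0, 0, -13, 0, 0, 0, -13, 0, 0, 0, -13, 0, 0, 0, -13, 0],
)

```text
t: 15.98
tool_pos: [0.4363, -0.0156, 0.2506]
orientation: [-0.29, -3.127, -0.0]
force: [-0.5, 0.5, -0.2]
opening: 0.0399
gripper_force: 0.0
```

```bash
python3 - <<'E'
from h import *
plan([.5135,-.0307,.25],79.6)
c=cam("wrist"); store(c,"w6.npy"); save(c,"w6.png",None,1.4)
for z in(.13,.15): print(w2px(c,[.5135,-.0307,z])*1.4)
E
```

```text
at [ 0.4363 -0.0156  0.2506] yaw 79.4 q [-0.15 -0.34  1.86 -0.    1.61 -1.54] tilt [-0.001  0.    -1.   ] t 15.9833
shift [-7.87 -0.06  0.05] roll -0.2
[392.09286523 386.25155407]
[392.0513363  399.58289826]
```

View pics/w6.png

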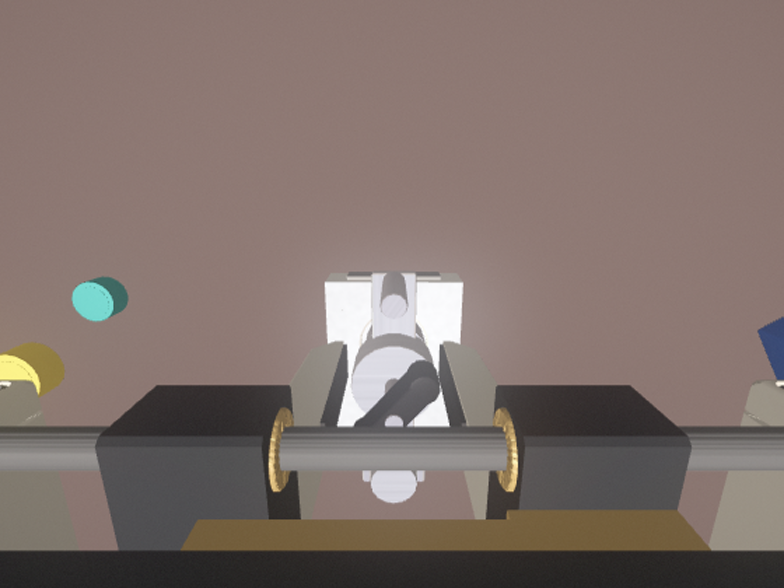

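Wrist view: lobe end at (425,382), spindle cap (395,424), bar slanting to lower left. I'll get the bar angle and height from the earlier top and scene pictures plus this one.

```bash
python3 - <<'E'
from h import *
c=load("top.npy"); sc=load("scene.npy"); w=load("w6.npy")
K=np.array([.615,-.0493])+.105*np.array([np.cos(np.radians(92.84)),np.sin(np.radians(92.84))]); print("knob axis open",K)
for z in np.arange(.13,.19,.01): print(z,"scene",(w2px(sc,[*K,z])*1.4).round(1),"top crop",((w2px(c,[*K,z])-[225,165])*4).round(1),"w6",(w2px(w,[.5135,-.0307,z])*1.4).round(1))
g=lambda u,v,z: px2w(c,225+u/4,165+v/4,z)
a,b=g(125,97,.165),g(197,159,.165); d=b-a; print("lobes",np.linalg.norm(d),"angle",np.degrees(np.arctan2(d[1],d[0])), (a+b)/2)
# segmented: dark pixels in top crop
im=c["im"][180:215,245:285].max(2); m=(im<45).astype(np.uint8); ys,xs=np.nonzero(m); print(m.sum(),cv2.minAreaRect(np.stack([xs+245,ys+180],1).astype(np.float32)))
e=px2w(w,425/1.4,382/1.4,.165); e2=px2w(w,395/1.4,424/1.4,.17);print("w6 lobe",e,e2)
E
```

```text
knob axis open [0.60979756 0.05557104]
0.13 scene [422.5 282.8] top crop [163.3 134.7] w6 [392.1 386.3]
0.14 scene [422.6 278. ] top crop [162.6 132.6] w6 [392.1 392.7]
0.15000000000000002 scene [422.8 273.1] top crop [161.9 130.4] w6 [392.1 399.6]
0.16000000000000003 scene [422.9 268.1] top crop [161.2 128.2] w6 [392.  406.9]
0.17000000000000004 scene [423.  263.1] top crop [160.5 126. ] w6 [392.  414.7]
0.18000000000000005 scene [423.1 258. ] top crop [159.8 123.7] w6 [392.  423.1]
lobes 0.065932778159275 angle -129.5757247808789 [0.60924279 0.05554273 0.165     ]
154 ((264.5433044433594, 196.9474334716797), (29.197124481201172, 7.310634136199951), 39.47245788574219)
w6 lobe [ 0.49597698 -0.00471008  0.165     ] [ 0.52093528 -0.03000336  0.17      ]
```

>>> play_rows(
  targets=[-2, 0, 0, 6.5, -4, 0, 0, 13, -6, 0, 0, 19.5, -7.9, -0.1, 0, 26, -7.9, -0.1, 1, 32.5, -7.9, -0.1, 2, 39, -7.9, -0.1, 3, 43, -7.9, -0.1, 3, 43],
  grip=4.5,
)

```text
t: 16.7
tool_pos: [0.5121, -0.0308, 0.2174]
orientation: [-1.418, -2.796, 0.003]
force: [-1.2, -0.1, 0.1]
opening: 0.0452
gripper_force: 0.0
```

>>> play_rows(
  targets=[0, 0, 0, 0, 0, 0, 0, 0, 0, 0, 0, 0],
)

```text
t: 16.95
tool_pos: [0.5143, -0.0311, 0.2221]
orientation: [1.413, 2.805, 0.0]
force: [0.4, -1.1, 0.4]
opening: 0.0451
gripper_force: 0.0
```

```bash
python3 - <<'E'
from h import *
plan([.5135,-.0307,.141],36.5)
E
```

```text
at [ 0.5143 -0.0311  0.2221] yaw 36.5 q [-0.16 -0.1   1.72 -0.    1.53 -0.8 ] tilt [ 0.001 -0.    -1.   ] t 16.95
shift [ 0.08 -0.05  8.11] roll 0.0
```

>>> play_rows(
  targets=[0.1, -0.1, 2, 0, 0.1, -0.1, 4, 0, 0.1, -0.1, 6, 0, 0.1, -0.1, 7.2, 0, 0.1, -0.1, 8, 0, 0.1, -0.1, 8, 0, 0.1, -0.1, 8, 0],
)

```text
t: 17.53
tool_pos: [0.5129, -0.0308, 0.1422]
orientation: [1.415, 2.804, 0.0]
force: [-0.3, -0.0, -0.2]
opening: 0.045
gripper_force: 0.0
```

>>> play_rows(
  targets=[0, 0, 0, 0, 0, 0, 0, 0, 0, 0, 0, 0, 0, 0, 0, 0, 0, 0, 0, 0, 0, 0, 0, 0],
  grip=1.2,
  grip_force=15,
)

```text
t: 18.03
tool_pos: [0.5141, -0.0302, 0.1424]
orientation: [1.414, 2.802, 0.004]
force: [5.4, 4.1, -0.8]
opening: 0.0177
gripper_force: 14.8
```

>>> play_rows(
  targets=[0, 0, 0, -6, 0, 0, 0, -12, 0, 0, 0, -18, 0, 0, 0, -24, 0, 0, 0, -30, 0, 0, 0, -36, 0, 0, 0, -42, 0, 0, 0, -48],
)

```text
t: 18.7
tool_pos: [0.5143, -0.03, 0.1418]
orientation: [0.144, 3.135, 0.002]
force: [9.4, 3.2, -8.0]
opening: 0.0176
gripper_force: 15.0
```

```bash
python3 - <<'E'
from h import *
s=read_state();plan([.5135,-.0307,.141],36.5); print(s["wrist_torque"],s["force"],s["opening"])
E
```

```text
at [ 0.5143 -0.03    0.1418] yaw 84.7 q [-0.16 -0.05  1.82  0.    1.37 -1.64] tilt [ 0.004  0.001 -1.   ] t 18.7
shift [ 0.07 -0.07  0.08] roll 48.2
[ 0.63891782 -1.66551798 -0.05592013] [ 9.4401833   3.16854628 -8.04761281] 0.01760183954908399
```

>>> play_rows(
  targets=[0, 0, 0, -4, 0, 0, 0, -8, 0, 0, 0, -12, 0, 0, 0, -12],
)

```text
t: 19.03
tool_pos: [0.5142, -0.03, 0.1416]
orientation: [-0.183, 3.133, 0.002]
force: [9.0, 4.5, -7.9]
opening: 0.0179
gripper_force: 15.0
```

```bash
python3 - <<'E'
from h import *
s=read_state();plan([.5135,-.0307,.141],36.5); print(s["wrist_torque"],s["force"],s["opening"])
E
```

```text
at [ 0.5142 -0.03    0.1416] yaw 96.7 q [-0.16 -0.05  1.82  0.    1.37 -1.85] tilt [ 0.003  0.001 -1.   ] t 19.0333
shift [ 0.08 -0.06  0.06] roll 60.2
[ 0.66965311 -1.74259647  0.11125388] [ 8.95555855  4.47437016 -7.93213706] 0.017853330394690753
```

The 8 N pull down says the fingers now carry the spring; opening to let it drop.

>>> play_rows(
  targets=[0, 0, 0, 0, 0, 0, 0, 0, 0, 0, 0, 0, 0, 0, 0, 0, 0, 0, 0, 0],
  grip=3.5,
)

```text
t: 19.45
tool_pos: [0.5127, -0.0309, 0.1417]
orientation: [0.176, -3.137, 0.0]
force: [-0.4, 0.2, 0.6]
opening: 0.0347
gripper_force: 0.0
```

```bash
python3 - <<'E'
from h import *
s=read_state();plan([.5135,-.0307,.131],96.7); print(s["wrist_torque"],s["force"],s["opening"])
c=cam("scene"); store(c,"s2.npy"); a=load("scene.npy")
b=lambda k:cv2.resize(k["im"][160:270,200:340],None,fx=2.8,fy=2.8,interpolation=cv2.INTER_CUBIC)
cv2.imwrite("pics/s2.png",np.hstack([b(a),b(c)])[:,:,::-1])
for z in(.15,.16): print((w2px(c,[.5135,-.0307,z])-[200,160])*2.8+[392,0])
E
```

```text
at [ 0.5127 -0.0309  0.1417] yaw 96.4 q [-0.16 -0.05  1.82 -0.    1.38 -1.84] tilt [ 0. -0. -1.] t 19.45
shift [-0.08  0.01  1.07] roll -0.3
[0.01494986 0.01978363 0.05732224] [-0.36079776  0.22190466  0.56728093] 0.03470477840442392
[529.58244299 100.47733406]
[528.97922059  90.56502476]
```

View pics/s2.png

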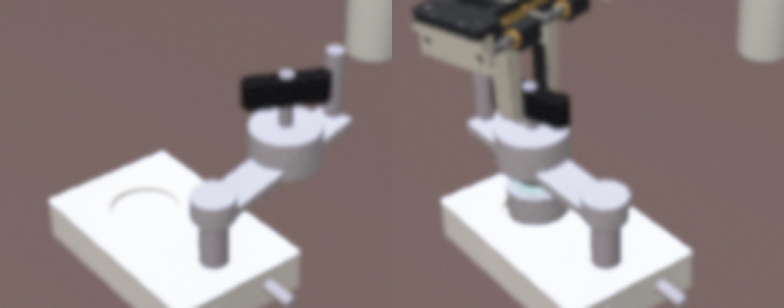

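The spindle cap is now about 41 px above the boss, against 52 before (about 10 mm): clicked. Regripping lower and turning forwards.

>>> play_rows(
  targets=[-0.1, 0, 0.4, 0, -0.1, 0, 0.8, 0, -0.1, 0, 1, 0, -0.1, 0, 1, 0, -0.1, 0, 1, 0],
)

```text
t: 19.92
tool_pos: [0.5134, -0.0307, 0.1312]
orientation: [0.176, -3.136, -0.0]
force: [-0.7, 0.2, -0.3]
opening: 0.0351
gripper_force: 0.0
```

>>> play_rows(
  targets=[0, 0, 0, 0, 0, 0, 0, 0, 0, 0, 0, 0, 0, 0, 0, 0, 0, 0, 0, 0, 0, 0, 0, 0],
  grip=1.2,
  grip_force=15,
)

```text
t: 20.42
tool_pos: [0.5138, -0.0303, 0.1318]
orientation: [-0.176, 3.136, 0.001]
force: [-1.4, 2.5, 2.7]
opening: 0.0178
gripper_force: 15.0
```

>>> play_rows(
  targets=[0, 0, 0.03, 6, 0, 0, 0.06, 12, 0, 0, 0.09, 18, 0, 0, 0.12, 24, 0, 0, 0.15, 30, 0, 0, 0.18, 36, 0, 0, 0.21, 42, 0, 0, 0.25, 48],
)

```text
t: 21.08
tool_pos: [0.5139, -0.0296, 0.1292]
orientation: [-1.121, -2.934, -0.003]
force: [-1.4, 4.1, 3.0]
opening: 0.018
gripper_force: 15.4
```

```bash
python3 - <<'E'
from h import *
s=read_state();plan([.5135,-.0307,.131],96.7); print(s["wrist_torque"],s["force"],s["opening"])
E
```

```text
at [ 0.5139 -0.0296  0.1292] yaw 48.2 q [-0.16 -0.04  1.83  0.    1.35 -1.  ] tilt [ 0.     0.002 -1.   ] t 21.0833
shift [-0.04 -0.11 -0.18] roll -48.5
[0.95945806 0.30451763 0.05115112] [-1.40947051  4.12645169  2.9790309 ] 0.018025148858526692
```

>>> play_rows(
  targets=[0, 0, 0.03, 6, 0, 0, 0.06, 12, 0, 0, 0.09, 18, 0, 0, 0.12, 24, 0, 0, 0.15, 30, 0, 0, 0.18, 36, 0, 0, 0.21, 42, 0, 0, 0.25, 48],
)

```text
t: 21.75
tool_pos: [0.5143, -0.0296, 0.1268]
orientation: [-2.218, -2.225, -0.003]
force: [3.3, 6.8, -2.1]
opening: 0.0182
gripper_force: 15.0
```

>>> play_rows(
  targets=[0, 0, 0.03, 6, 0, 0, 0.06, 12, 0, 0, 0.09, 18, 0, 0, 0.12, 24, 0, 0, 0.14, 30, 0, 0, 0.15, 34, 0, 0, 0.15, 38, 0, 0, 0.15, 38],
)

```text
t: 22.42
tool_pos: [0.5148, -0.0297, 0.1266]
orientation: [-2.821, -1.382, -0.005]
force: [-1.4, 7.0, 8.3]
opening: 0.0179
gripper_force: 14.9
```

```bash
python3 - <<'E'
from h import *
s=read_state();plan([.5135,-.0307,.131],96.7); print(s["wrist_torque"],s["force"],s["opening"])
E
```

```text
at [ 0.5148 -0.0297  0.1266] yaw -37.8 q [-0.16 -0.04  1.83  0.    1.34  0.5 ] tilt [ 0.003  0.001 -1.   ] t 22.4167
shift [-0.15 -0.04 -0.44] roll -134.5
[1.13985893 0.29407929 0.01333955] [-1.37640432  6.98909589  8.33538265] 0.017949461032650497
```

>>> play_rows(
  targets=[0, 0, 0, 4, 0, 0, 0, 8, 0, 0, 0, 12, 0, 0, 0, 12, 0, 0, 0, 12],
)

```text
t: 22.83
tool_pos: [0.5149, -0.0298, 0.1266]
orientation: [-2.948, -1.085, -0.005]
force: [-0.9, 6.0, 7.7]
opening: 0.018
gripper_force: 14.9
```

```bash
python3 - <<'E'
from h import *
s=read_state();plan([.5135,-.0307,.131],96.4); print(s["wrist_torque"],s["force"],s["opening"])
E
```

```text
at [ 0.5149 -0.0298  0.1266] yaw -49.6 q [-0.16 -0.04  1.83  0.    1.34  0.71] tilt [ 0.003  0.001 -1.   ] t 22.8333
shift [-0.16 -0.02 -0.44] roll -146.0
[ 1.21305884  0.29286236 -0.09740264] [-0.85936621  5.99652143  7.70003604] 0.018024571293186107
```

>>> play_rows(
  targets=[0, 0, 0, 3, 0, 0, 0, 6, 0, 0, 0, 9, 0, 0, 0, 9, 0, 0, 0, 9],
)

```text
t: 23.25
tool_pos: [0.5145, -0.0302, 0.1265]
orientation: [-3.024, -0.851, -0.003]
force: [-2.4, 4.1, 8.3]
opening: 0.0193
gripper_force: 15.8
```

```bash
python3 - <<'E'
from h import *
s=read_state();plan([.5135,-.0307,.131],96.4); print(s["wrist_torque"],s["force"],s["opening"])
E
```

```text
at [ 0.5145 -0.0302  0.1265] yaw -58.6 q [-0.16 -0.04  1.83  0.    1.35  0.86] tilt [ 0.002  0.001 -1.   ] t 23.25
shift [-0.11 -0.01 -0.45] roll -155.0
[0.92796079 0.62358276 0.33115401] [-2.35702872  4.14167495  8.32844935] 0.019294250655475447
```

Torque jumped and the fingers began to ride open: the knob is at its stop. Releasing and rising.

>>> play_rows(
  targets=[0, 0, 0, 0, 0, 0, 0, 0, 0, 0, 0, 0, 0, 0, 0, 0, 0, 0, 0, 0],
  grip=4.5,
)

```text
t: 23.67
tool_pos: [0.515, -0.0319, 0.1263]
orientation: [3.022, 0.849, 0.004]
force: [2.5, -3.5, 5.1]
opening: 0.044
gripper_force: 2.9
```

>>> play_rows(
  targets=[0, 0, -1.5, 0, 0, 0, -4, 0, 0, 0, -7, 0, 0, 0, -10, 0, 0, 0, -13, 0, 0, 0, -15, 0, 0, 0, -15, 0, 0, 0, -15, 0],
)

```text
t: 24.33
tool_pos: [0.5143, -0.031, 0.2761]
orientation: [3.023, 0.85, 0.003]
force: [-0.4, -1.0, -1.7]
opening: 0.0453
gripper_force: 0.0
```

```bash
python3 - <<'E'
from h import *
s=read_state(); print(s["t"],s["force"],s["opening"],s["tool_pos"])
c=cam("scene"); w=cam("wrist"); store(w,"w7.npy")
o=np.zeros((420,784,3),np.uint8); o[:308,:392]=cv2.resize(c["im"][160:270,200:340],(392,308),interpolation=cv2.INTER_CUBIC); o[:420,394:]=w["im"][:,85:475]
cv2.imwrite("pics/end.png",o[:,:,::-1])
E
```

```text
24.3333 [-0.44739723 -1.0136744  -1.72974124] 0.04532696966252023 [ 0.514325   -0.03099728  0.27610278]
```

View pics/end.png

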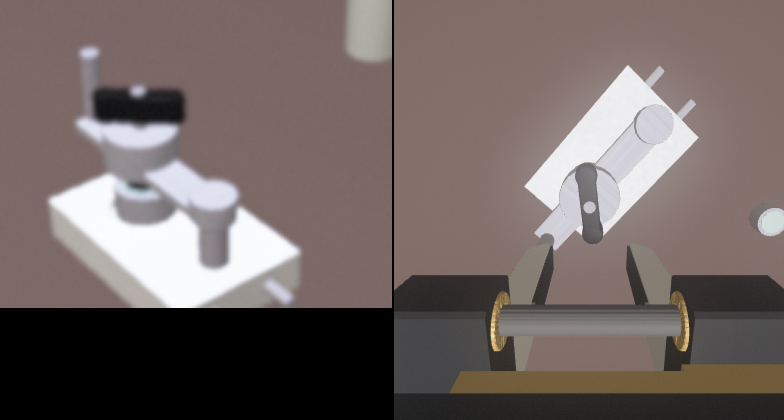

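```bash
python3 - <<'E'
from h import *
w=load("w7.npy"); p=lambda u,v,z:px2w(w,u-394+85,v,z)
A=lambda d:np.degrees(np.arctan2(d[1],d[0]))
b=p(587,173,.158)-p(593,235,.158); a=p(546,240,.168)-p(655,124,.1)
print("bar",A(b),np.linalg.norm(b),"arm",A(a),np.linalg.norm(a[:2]),"knob",np.radians((A(a)-A(b))%180))
E
```

```text
bar 36.81633991052959 0.06392902538587063 arm 165.19302578938135 0.16044006740316788 knob 2.2405958513844735
```

```bash
python3 - <<'E'
from h import *
w=load("w7.npy"); p=lambda u,v,z:px2w(w,u-394+85,v,z)
A=lambda d:np.degrees(np.arctan2(d[1],d[0]))
print("base edge",A(p(526,186,.04)-p(628,66,.04)))
for zp in(.1,.11): 
  d=p(589.5,197,.124)-p(655,124,zp); print("boss-pillar",A(d),np.linalg.norm(d[:2]))
print("cap-pillar",A(p(590,208,.164)-p(655,124,.105)))
for q in([.4345,-.0161,.168],[.5117,-.0304,.124],[.615,-.0493,.1]): print(w2px(w,q)+[394-85,0])
E
```

```text
base edge 169.55006510703413
boss-pillar 168.26491668544008 0.10627008979271661
boss-pillar 169.08181454504899 0.1047613652910738
cap-pillar 169.45570026300123
[536.04157416 266.41590878]
[587.6595897  200.40507751]
[650.5651151  126.90090731]
```

```bash
python3 -c "
from h import *
print(workorder.close_job())"
```

```text
the job is handed in; nothing more can be done
None
```

I handed the job in at about 24 s of the 72 s allowed; no verdict came back. By my last camera measurements the window is down in the cell, the arm is closed, the knob clicked and was then turned forwards to its stop (about 2.3 rad), and everything is released. I had no direct reading of the pad's force on the window.

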